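# Lay up the noodle order and its condiment board

## Robot

A 6-joint arm with a two-finger parallel gripper is mounted at the origin on a cart in front of the work surface, level with it; the furniture and walls round the work are solid. World frame = base frame: x ahead of the robot, y to its left, z up, the work surface at z = 0. Lengths are in m, angles in rad, forces in N, time in s.
With the tool pointing down it reaches from about 0.3 to 0.825 m from the base axis. Payload 5.4 kg.
Tool frame: the origin (TCP) lies on the centre line of the jaws, within the pads' length; the fingertips stand 22 mm ahead of it and the grasp point (between the pads) lies 3 mm ahead of it; z points along the fingers, y is the line along which they close (so a half turn about z gives the same grasp; the last joint's range is limited). The gripper opens to 92 mm and grips with 3 to 60 N. Pads are 20 mm wide; open, the fingers measure 128 mm over their backs; the gripper's body (75 mm by 189 mm) begins 69 mm behind the grasp point.
Start: joints at [-1.371, 0.158, 1.597, -0, 1.386, -0.21], TCP at [0.229, -0.527, 0.237] pointing down, gripper open.
Joint ranges: [-2.91, 2.91], [-0.94, 2.29], [0.18, 2.7], [-1.29, 4.43], [0.17, 2.64], [-3, 3]. Speed limits (rad/s): [2.57, 2.57, 3.14, 3.14, 3.14, 3.14].

## Interface

Orientations are given as a unit quaternion [x, y, z, w].
In Python, from workcell import sensors, optics, r gives the robot as it stands. The module is installed in compiled form; this text tells all that it offers.
- The arm moves only by the tool play_rows, never from a script. Its argument "targets" is a list of rows, each a list of 5 numbers: the finger opening in mm, from 0 to 91.9, then the shift along the world's x, y, z in mm, then the turn about the world's z in degrees. In form: [[grip, dx, dy, dz, twist], ...]. A call has 1 to 20 rows; each row shifts and turns the commanded pose from where the row before left it; what a row does not reach is not made up. A row lasts 1/8 s, in which the tool goes at most 62.5 mm and 10.7 degrees, less where a joint would pass 70% of its speed; a pose out of reach is approached as far as the arm can. A call is refused whole if a number of a shift passes 62.5 or a number of a turn 10.7, either way. A call with a gripper value outside its range is refused whole. The fingers move at their own pace and stop on an object; the grip force is fixed at half the most. Time passes only in rows, so rows that do not move let the fingers close. It gives the time, the measured TCP pose, the force, the opening and the grip force at its end, in the units of the state.
- sensors.observe(): the state, without advancing time (a new reading comes with each control period).
- optics.get_image(name): name is "scene" or "side" or "wrist"; returns a dict with "color" (420x560x3 uint8, red, green, blue), "intrinsics" (3x3 intrinsics, pixels), "extrinsics" (4x4, takes a point from world to camera coordinates). Camera axes: x right, y down, z forward; pixel columns grow to the right and rows downward; lengths in m; the calibration is good to about 2 mm. A picture is of the moment at which its call begins. There is no depth.
- r.close_job(): hands the job in; it is judged then, once.
The state is a dict: "time": time; "joint_pos": joint angles; "joint_velocities": joint speeds; "effort": joint torques, N m; "tcp_pos": TCP position; "tcp_rot": TCP orientation; "ft_force": force on the tool from outside, world axes, zero at the start; "moment": the same for the moment, N m; "finger_gap": finger opening in m; "grip_force": force on a finger pad.
Only numpy, scipy, OpenCV 4.12 (cv2) and the standard library are available. Lean on these libraries where they do the work, as an engineer would, in place of code of your own. Each camera call takes 0.05 s, during which the arm holds its last target. There are 200 camera calls.

## Task

Lay up the noodle order for a right-handed guest: seat the white spoon rest flat in the tray recess to the right of the bowl, dish end away from you, and lay the soup spoon in it, bowl in the dish and handle through the notch, carrying the spoon level by its balance point. On the condiment board stand the open sauce cup in the middle well, the shorter shaker in the well to its left and the taller one in the well to its right, each down on the well's floor, never tipping the sauce. Leave the noodle bowl, the timer and the lidded cup on the scale where they are.

Things in the scene. Friction and masses are not known exactly. Their poses are not given: they have to be found in the camera images.
- tray: fixed wooden tray, 234 deep (x) by 354 wide (y), floor z 14, lip z 21, noodle bowl in its middle. Origin: centre of underside; +x away from the robot, +y to its left, turned up to 9 deg. A recess on either side of the bowl, 146 (x) by 74 (y), 6 deep (floor z 8), centres x +22, y +120 (left) and -120 (right). Tray and condiment board stand one behind the other, either in front
- noodle_bowl: white bowl of noodles, 147 mm across the rim, 70 high, loose in a shallow seat in the middle of the tray; origin at the centre of its underside
- condiment_board: fixed wooden block, 116 mm deep (x), 280 wide (y), 24 high, with three round wells in a row, each 61 across and 12 deep (floor z 12), centres x 0, y +88 (left), 0 (middle), -88 (right). Origin: centre of underside; +x away from the robot, +y to its left, turned up to 9 deg
- spoon_rest: white ceramic rest, 133 mm long. +x end: open dish (centre x 48, 62 across, 54 inside, 16 high, floor z 9). Middle: waist to grip (x -38 to 18, 26 wide, 16 high). -x end: saddle (x -54 to -38, 44 wide, 29 high), notch 22 wide, floor z 18.5. Origin: under the waist at its balance point; centred in the recess it is at tray x 9.5, z 8. Starts with dish away from the robot, turned up to 13 deg
- soup_spoon: steel, 174 mm long, 0.1 kg. Bowl at +x end (centre x 48, 52 across, 20 high); rod handle 9 thick, axis z 21 at x 0, z 14 at x -46, z 4.5 at its end x -95. Origin under its balance point, on the handle 22 behind the bowl's rim; z 0 is the underside. In the rest its origin is above the rest's, z +9, play 5. Gripped far out, the bowl dips. Starts bowl away from the robot, turned up to 13 deg
- sauce_cup: small open plastic portion cup of dark red sauce, 63 mm across the rim, tapering to 44 at the foot, 32 high, 35 g; origin at the centre of the underside. Standing in a well only its upper 20 mm are above the board: grip it near the rim
- salt_shaker: the shorter shaker: white body, perforated grey cap, 54 mm across, 86 high, 0.16 kg; origin at the centre of the underside. Beyond the left-hand starting places stands a fixed tall soup pot (220 mm across, 226 high, centre at world x 675, y 395) and right of the tray a low fixed scale: keep load and wrist clear of them, coming and going
- pepper_shaker: the taller shaker: brown body, perforated grey cap, 54 mm across, 101 high, 0.16 kg; origin at the centre of the underside. The two shakers and the open cup start in any order on three spots: two to the left of the tray and board, one behind the scale
- kitchen_timer: small white digital timer lying on its back behind the scale, 66 x 60 x 20 mm; origin at the centre of its underside; a bystander
- lidded_cup: portion cup with a clear lid, 66 mm across, standing on the scale; origin at the centre of its underside; a bystander

How it is judged:
By the outcome, as a careful person would: the job done as asked, in the order asked, and still so for the second after the job is handed in, with the robot touching nothing.
It also fails if it takes over 131 s, if anything falls off the work surface, if the arm or the gripper's body presses on something with over 40 N, if the wrist force passes 120 N, or if a joint passes its speed limit or range.

## Working session

There is one attempt and no reset: what is moved stays moved. The work goes in short steps, Python scripts to look and compute and a tool call to move; the robot and the scene stay as the last step left them, time stands still between calls to the robot, and variables do not carry over. Pictures are saved under pics/ and viewed, at most 14 in all, crops included, and the job is handed in when it is done.

Besides the shell and the picture viewer there is one more tool, called in YAML: its name, and indented under it one key for each argument. play_rows: Moves the arm, as the interface text tells. Its arguments: {"type":"object","properties":{"targets":{"type":"array","items":{"type":"array","items":{"type":"number"}}}},"required":["targets"]}

```bash
mkdir -p pics; cat > h.py <<'E'
import numpy as np, cv2
from workcell import sensors, optics, r
def get(n,save=None):
    d=optics.get_image(n)
    if save: cv2.imwrite('pics/'+save,cv2.cvtColor(d['color'],cv2.COLOR_RGB2BGR))
    return d
def ray(d,u,v):
    K=np.array(d['intrinsics']);E=np.array(d['extrinsics'])
    R,t=E[:3,:3],E[:3,3]
    return -R.T@t, R.T@np.linalg.inv(K)@np.array([u,v,1.])
def onz(d,u,v,z):
    c,q=ray(d,u,v); return (c+q*(z-c[2])/q[2])
def proj(d,p):
    K=np.array(d['intrinsics']);E=np.array(d['extrinsics'])
    q=K@(E[:3,:3]@np.array(p)+E[:3,3]); return q[:2]/q[2]
E
python3 - <<'E'
from h import *
for n in ('scene','side','wrist'):
    d=get(n,n+'0.png'); c,q=ray(d,280,210); print(n,c.round(3),onz(d,280,210,0).round(3))
s=sensors.observe(); print(s)
E
```

```text
scene [-0.421  0.491  0.839] [ 0.584 -0.022  0.   ]
side [-0.083  1.093  0.86 ] [ 0.58  -0.004  0.   ]
wrist [ 0.289 -0.502  0.384] [ 0.2  -0.54  0.  ]
{'time': 0.15, 'joint_pos': array([-1.37111069e+00,  1.58900625e-01,  1.59791296e+00,  1.76458117e-06,
        1.38621671e+00, -2.10097458e-01]), 'joint_velocities': array([-5.24096553e-04,  5.57327697e-04, -2.34661050e-03, -9.73725873e-05,
       -7.64802656e-04,  9.57117360e-04]), 'effort': array([ 8.54256177e-04, -3.85913301e+01, -3.22435069e+01,  7.03085843e-02,
        3.50222387e-02, -7.77430319e-05]), 'tcp_pos': array([ 0.22897781, -0.52695412,  0.23586217]), 'tcp_rot': array([ 9.79082837e-01,  2.03460764e-01,  4.60926134e-06, -7.18803757e-04]), 'ft_force': array([0.76444631, 0.21316239, 0.58448586]), 'moment': array([-0.0210204 ,  0.06724192,  0.01019518]), 'grip_force': 0.0, 'finger_gap': 0.09171516547993754}
```

View pics/scene0.png

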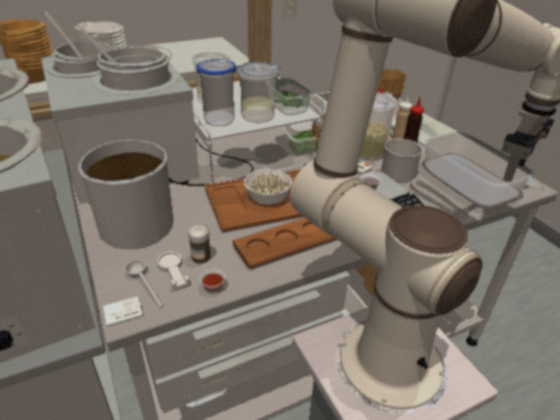

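View pics/side0.png

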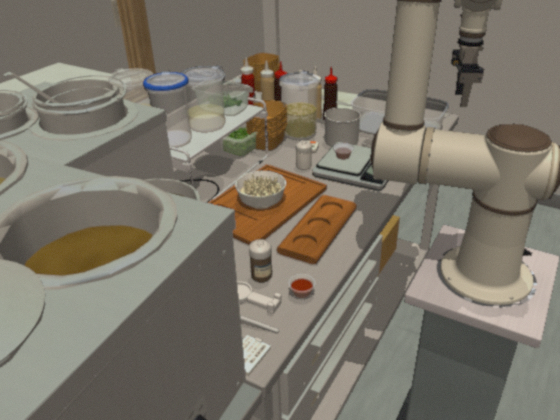

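Scene: pepper (200,258 foot), sauce (212,281), rest (dish 170,261 – saddle 182,283), spoon (bowl 136,268 – end 160,304) on the left. The salt stands behind the scale (side 303,165). The board is in front and the tray behind.

```bash
python3 - <<'E'
from h import *
d=get('scene');e=get('side');w=get('wrist')
for n,u,v,z in [('dish',170,261,.016),('saddle',181,283,.029),('sbowl',136,268,.02),('send',160,304,.005),('sauce',212,281,.03),('pepfoot',200,258,0),('boardFL',243,261,.024),('boardBL',234,239,.024),('trayL far',207,188,.02),('trayL near',218,222,.02),('nbowl',268,180,.07)]:
    print(n,onz(d,u,v,z).round(3))
for n,u,v,z in [('salt',303,167,0),('scaleL',315,176,.03),('board1',356,206,.024),('board2',326,198,.024),('boardNL',317,256,.024),('boardFL',281,247,.024),('nbowl',261,183,.07),('lid',343,150,.05),('timer',313,146,.02),('trayfar R',272,168,.02),('trayR',326,185,.02),('pep',261,275,0),('sauce',302,287,.03),('rest',240,293,.016),('restsad',277,300,.02)]:
    print('S',n,onz(e,u,v,z).round(3))
print(d['intrinsics'],w['intrinsics'],w['extrinsics'])
E
```

```text
dish [0.479 0.347 0.016]
saddle [0.378 0.345 0.029]
sbowl [0.484 0.432 0.02 ]
send [0.356 0.405 0.005]
sauce [0.353 0.275 0.03 ]
pepfoot [0.476 0.268 0.   ]
boardFL [0.395 0.177 0.024]
boardBL [0.486 0.166 0.024]
trayL far [0.759 0.152 0.02 ]
trayL near [0.58  0.179 0.02 ]
nbowl [ 0.655 -0.013  0.07 ]
S salt [ 0.64  -0.259  0.   ]
S scaleL [ 0.556 -0.179  0.03 ]
S board1 [ 0.381 -0.092  0.024]
S board2 [ 0.475 -0.09   0.024]
S boardNL [0.377 0.161 0.024]
S boardFL [0.474 0.172 0.024]
S nbowl [ 0.644 -0.009  0.07 ]
S lid [ 0.536 -0.341  0.05 ]
S timer [ 0.663 -0.373  0.02 ]
S trayfar R [ 0.708 -0.175  0.02 ]
S trayR [ 0.509 -0.162  0.02 ]
S pep [0.477 0.265 0.   ]
S sauce [0.353 0.284 0.03 ]
S rest [0.476 0.356 0.016]
S restsad [0.387 0.339 0.02 ]
[[456.7536031    0.         277.16074083]
 [  0.         456.7536031  205.04541456]
 [  0.           0.           1.        ]] [[309.23045301   0.         280.03322199]
 [  0.         309.23045301 207.12875448]
 [  0.           0.           1.        ]] [[ 3.98738689e-01 -9.17064523e-01 -3.45108830e-04 -5.75366287e-01]
 [-8.91112008e-01 -3.87543401e-01  2.36070966e-01 -2.76117165e-02]
 [-2.16626052e-01 -9.38230968e-02 -9.71735756e-01  3.89032120e-01]
 [ 0.00000000e+00  0.00000000e+00  0.00000000e+00  1.00000000e+00]]
```

play_rows:
  targets:
    - [91,27,48,16,-2.35]
    - [91,27,48,16,-2.35]
    - [91,27,48,16,-2.35]
    - [91,27,48,16,-2.35]
    - [91,27,48,16,-2.35]
    - [91,27,48,16,-2.35]
    - [91,27,48,16,-2.35]
    - [91,27,48,16,-2.35]
    - [91,27,48,16,-2.35]
    - [91,27,48,16,-2.35]
    - [91,0,0,0,0]
    - [91,0,0,0,0]

```text
time: 1.8
tcp_pos: [0.4988, -0.0478, 0.3961]
tcp_rot: [1.0, 0.0, -0.0, 0.0]
ft_force: [-0.2, -0.8, 0.4]
finger_gap: 0.0912
grip_force: 0.0
```

```bash
python3 - <<'E'
from h import *
d=get('wrist','w1.png');print(onz(d,280,210,0).round(3))
for p in [(.645,-.01,.07),(.43,.17,.02)]: print(proj(d,p))
E
```

```text
[ 0.426 -0.049  0.   ]
[252.78884941  73.59827513]
[154.82951018 210.72017684]
```

View pics/w1.png

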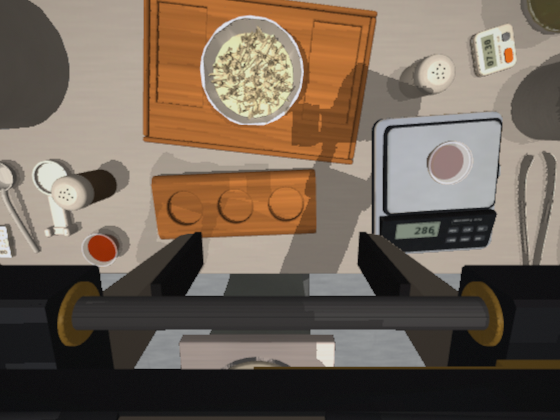

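The wrist view shows the tray (corners about 144,141 / 353,163 / 376,12), the board (152,178 / 315,169 / 316,234 / 157,239) with its wells, the salt (436,73) and the scale with the lidded cup on it. The spoon, rest, pepper and sauce are at the left edge. Next: fits for tray and board.

```bash
python3 - <<'E'
from h import *
d=get('wrist');im=d['color'];hsv=cv2.cvtColor(im,cv2.COLOR_RGB2HSV)
m=cv2.inRange(hsv,(3,110,25),(18,255,255)); m[255:]=0
m=cv2.morphologyEx(m,cv2.MORPH_OPEN,np.ones((5,5)))
cs,_=cv2.findContours(m,cv2.RETR_EXTERNAL,cv2.CHAIN_APPROX_NONE)
for c in sorted(cs,key=cv2.contourArea)[-2:]:
    x,y,w,h=cv2.boundingRect(c); z=.0225 if h<110 else .0205
    print('box',x,y,w,h,cv2.contourArea(c))
    hull=cv2.convexHull(c)[:,0,:]
    P=np.array([onz(d,u,v,z)[:2] for u,v in hull])*1000
    r=cv2.minAreaRect(P.astype(np.float32)); print(r, cv2.boxPoints(r).round(0).tolist())
# noodle bowl rim (grey ring)
for n,u,v,z in [('tBL',144,141,.021),('tBR',353,163,.021),('tFR',376,12,.021),('bFL',152,178,.024),('bFR',315,169,.024),('bNR',316,234,.024),('bNL',157,239,.024),('w1',186,208,.024),('w2',237,206,.024),('w3',288,203,.024),('bowl',252,71,.083),('salt',438,70,.086),('timer',494,50,.02),('lid',449,162,.06)]:
    print(n,(onz(d,u,v,z)*1000).round(0))
E
```

```text
box 151 169 165 70 9934.5
((441.48809814453125, 29.58929443359375), (112.82197570800781, 280.116455078125), 2.4088871479034424) [[379.0, 167.0], [391.0, -113.0], [504.0, -108.0], [492.0, 172.0]]
box 143 0 233 164 33253.0
((645.4974365234375, -8.567977905273438), (350.3138427734375, 231.51846313476562), 83.75891876220703) [[511.0, -170.0], [742.0, -195.0], [780.0, 153.0], [549.0, 178.0]]
tBL [549. 176.  21.]
tBR [ 513. -172.   21.]
tFR [ 739. -194.   21.]
bFL [488. 167.  24.]
bFR [ 503. -108.   24.]
bNR [ 388. -113.   24.]
bNL [379. 169.  24.]
w1 [436. 114.  24.]
w2 [439.  25.  24.]
w3 [445. -63.  24.]
bowl [646. -11.  83.]
salt [ 646. -267.   86.]
timer [ 687. -382.   20.]
lid [ 518. -312.   60.]
```

play_rows:
  targets:
    - [91,-15,47,-12,0]
    - [91,-15,47,-12,0]
    - [91,-15,47,-12,0]
    - [91,-15,47,-12,0]
    - [91,-15,47,-12,0]
    - [91,-15,47,-12,0]
    - [91,-15,47,-12,0]
    - [91,-15,47,-12,0]
    - [91,0,0,0,0]
    - [91,0,0,0,0]

```text
time: 3.15
tcp_pos: [0.3796, 0.3274, 0.3005]
tcp_rot: [1.0, -0.001, 0.0, 0.0]
ft_force: [0.9, 0.4, 0.5]
finger_gap: 0.0912
grip_force: 0.0
```

```bash
python3 - <<'E'
from h import *
d=get('wrist','w2.png')
E
```

```text
(no output)
```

View pics/w2.png

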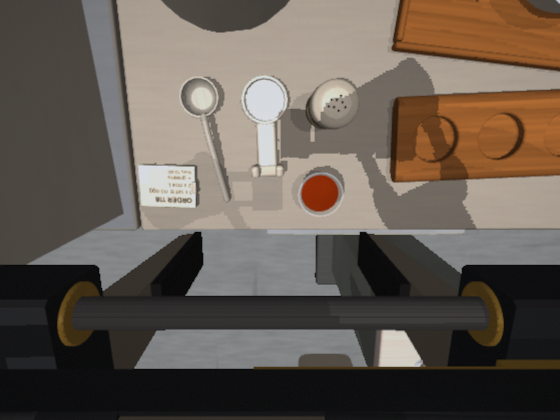

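The rest (dish 264,101, saddle 267,172), spoon (bowl 200,97, end 228,200), pepper (335,104) and sauce (320,193) are all clear. Measuring them by masks.

```bash
python3 - <<'E'
from h import *
d=get('wrist');im=d['color'];g=cv2.cvtColor(im,cv2.COLOR_RGB2GRAY);hsv=cv2.cvtColor(im,cv2.COLOR_RGB2HSV)
def circ(n,x0,x1,y0,y1,z,Rmm):
    s=g[y0:y1,x0:x1]; big=cv2.resize(cv2.medianBlur(s,3),None,fx=4,fy=4,interpolation=cv2.INTER_CUBIC)
    c,q=ray(d,(x0+x1)/2,(y0+y1)/2); R=309*Rmm/1000/ (c[2]-z)*4*1.02
    k=cv2.HoughCircles(big,cv2.HOUGH_GRADIENT,1,50,param1=80,param2=12,minRadius=int(R*.9),maxRadius=int(R*1.1))
    if k is None: print(n,'none');return
    for a in k[0][:2]:
        u,v=a[0]/4+x0-.375,a[1]/4+y0-.375; print(n,u.round(1),v.round(1),'R',a[2]/4,R/4,(onz(d,u,v,z)*1000).round(1))
circ('dish',230,300,65,138,.016,31); circ('sbowl',170,230,65,130,.020,26); circ('sauce',285,355,158,228,.032,31.5)
circ('peptop',300,368,70,138,.101,27); 
for n,u0,v0,z in [('w1',436,138,.024),('w2',500,136,.024)]: circ(n,u0-40,u0+40,v0-40,v0+40,z,30.5)
m=((hsv[...,1]<40)&(g>130)).astype(np.uint8)*255
cv2.imwrite('pics/mask.png',np.vstack([cv2.resize(im[60:220,160:380,::-1],None,fx=3,fy=3,interpolation=cv2.INTER_CUBIC)]))
E
```

```text
dish 262.8 99.5 R 24.325 22.563727144777488 [487.6 348.8  16. ]
sbowl 200.5 96.0 R 19.725 19.100858887748878 [491.7 430.2  20. ]
sauce 322.8 189.5 R 23.275 23.807331078288023 [368.9 267.6  32. ]
peptop 336.0 104.8 R 24.125 24.452106803575294 [473.8 265.9 101. ]
w1 434.0 137.0 R 23.35 22.617653392521902 [438.6 119.4  24. ]
w2 494.0 133.0 R 23.725 22.617653392521902 [443.6  39.8  24. ]
```

View pics/mask.png

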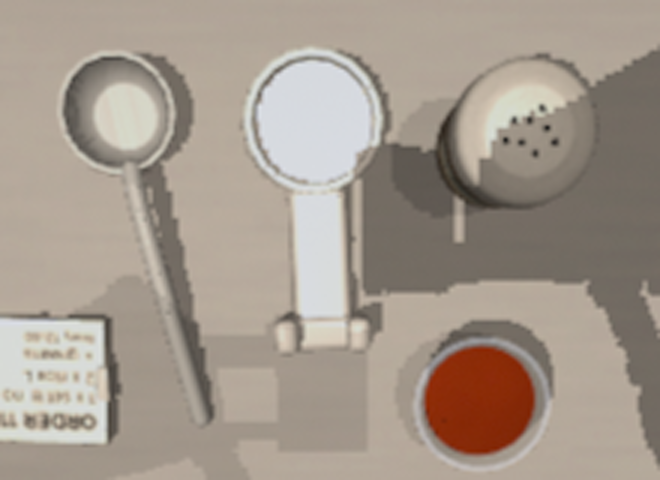

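```bash
python3 - <<'E'
from h import *
d=get('wrist');P=lambda u,v,z:(onz(d,160+u/3-.33,60+v/3-.33,z)*1000)[:2]
dish=P(313.5,120.5,.016);sad=P(323.5,333,.029);w1=P(320,300,.016);w0=P(319,200,.016)
b=P(118,112,.02);e=P(204,417,.0045);h1=P(133,172,.024)
ang=lambda a,b:np.degrees(np.arctan2(*(a-b)[::-1]))
print('rest',dish,sad,'len',np.linalg.norm(dish-sad),'(94)',ang(dish,sad),'waist',ang(w0,w1),w0,w1)
u=(dish-sad)/np.linalg.norm(dish-sad);print('origin',dish-48*u, sad+46*u)
print('spoon',b,e,'len',np.linalg.norm(b-e),'(143)',ang(b,e));u=(b-e)/np.linalg.norm(b-e);print('origin',b-48*u,e+95*u, h1)
print('sauce',P(482,403,.032))
E
```

```text
rest [487.34724301 346.94808211] [394.69126771 343.1259442 ] len 92.73477502167611 (94) 2.362160476822393 waist -0.16305909948234248 [453.24507808 344.95982475] [408.41820232 345.08739872]
origin [439.38803015 344.96972372] [440.65218003 345.02187098]
spoon [490.70521335 432.36771455] [350.71691809 403.15536712] len 143.00379033731107 (143) 11.787163103311775
origin [443.71738067 422.56243125] [443.71367026 422.56165698] [465.23836907 426.37830156]
sauce [362.79389147 270.79234854]
```

play_rows:
  targets:
    - [50,7.7,3.4,-45,-2.4]
    - [50,7.7,3.4,-45,-2.4]
    - [50,7.7,3.4,-45,-2.4]
    - [50,7.7,3.4,-45,-2.4]
    - [50,7.7,3.4,-45,-2.4]
    - [50,0,0,0,0]

```text
time: 4.05
tcp_pos: [0.4157, 0.3434, 0.0725]
tcp_rot: [0.994, -0.105, -0.003, 0.002]
ft_force: [-0.2, 0.1, -0.6]
finger_gap: 0.05
grip_force: 0.0
```

```bash
python3 - <<'E'
from h import *
d=get('wrist','w3.png')
print(proj(d,(.418,.3443,.016)),proj(d,(.4745,.267,.101)))
E
```

```text
[276.0765984  226.30456371] [446.24583107 110.93233483]
```

View pics/w3.png

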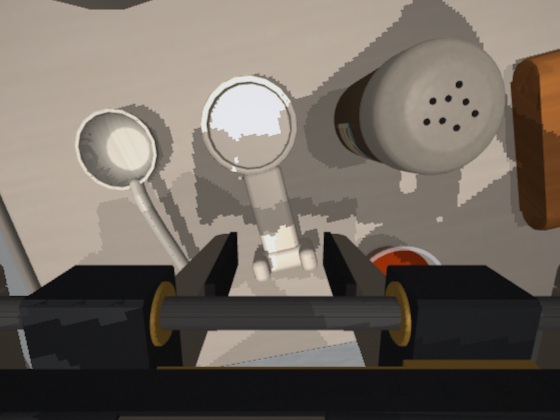

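The waist sits where predicted (277,226), straddled by the fingers. The pepper cap (433,106) stays clear of the body, so I descend and grip.

play_rows:
  targets:
    - [50,0,0,-25,0]
    - [50,0,0,-22,0]
    - [50,0,0,0,0]
    - [0,0,0,0,0]
    - [0,0,0,0,0]
    - [0,0,0,0,0]
    - [0,0,0,0,0]
    - [0,0,0,0,0]

```text
time: 5.1
tcp_pos: [0.419, 0.3464, 0.0303]
tcp_rot: [0.995, -0.105, 0.001, -0.001]
ft_force: [-0.1, -0.1, 7.3]
finger_gap: 0.0273
grip_force: 27.8
```

play_rows:
  targets:
    - [0,0,0,20,0]
    - [0,0,0,50,0]
    - [0,0,0,60,0]
    - [0,0,0,40,0]
    - [0,20,-50,0,1]
    - [0,20,-50,0,1]
    - [0,20,-50,0,1]
    - [0,20,-50,0,1]
    - [0,20,-50,0,1]
    - [0,20,-50,0,0]
    - [0,0,0,0,0]
    - [0,0,0,0,0]

```text
time: 6.6
tcp_pos: [0.5369, 0.0461, 0.1981]
tcp_rot: [0.998, -0.061, -0.001, -0.0]
ft_force: [0.1, 0.1, -2.3]
finger_gap: 0.0257
grip_force: 29.2
```

```bash
python3 - <<'E'
from h import *
d=get('wrist','w4.png');s=sensors.observe();print(s['tcp_pos'],s['tcp_rot'])
e=get('side','s4.png')
cv2.imwrite('pics/s4c.png',cv2.resize(cv2.imread('pics/s4.png')[100:260,170:450],None,fx=2.5,fy=2.5))
E
```

```text
[0.53684208 0.04658193 0.19816243] [ 9.98149075e-01 -6.08104036e-02 -6.70480455e-04 -2.64701745e-04]
```

View pics/w4.png

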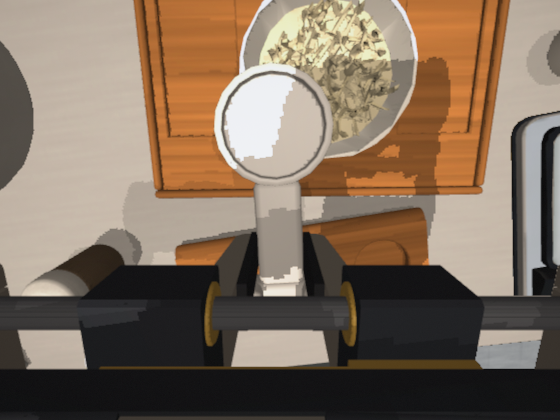

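The rest is held level and aligned, with its dish at (274,124). Computing dish position in the tool frame, and refining the tray from its near lip.

```bash
python3 - <<'E'
from h import *
d=get('wrist');s=sensors.observe();p=s['tcp_pos'];q=s['tcp_rot'];yaw=2*np.arctan2(q[1],q[0]);print('yaw',np.degrees(yaw))
g=onz(d,274,124.5,p[2]-.0143); v=(g-p)[:2]*1000
c,s_=np.cos(yaw),np.sin(yaw);print('dish in tool',c*v[0]+s_*v[1],-s_*v[0]+c*v[1], 'world ang',np.degrees(np.arctan2(v[1],v[0])))
g2=onz(d,278.5,200,p[2]-.0143);print('waist-dish ang',np.degrees(np.arctan2(*(g-g2)[[1,0]])))
# tray outline
im=d['color'];hsv=cv2.cvtColor(im,cv2.COLOR_RGB2HSV)
for n,u,v,z in [('NL',156,195,.021),('NR',483,190,.021),('L top',136,0,.021),('R top',509,0,.021),('recess R near right',470,132,.014),('recess R near l',423,132,.014),('recL nearleft',170,136,.014)]:
    print(n,(onz(d,u,v,z)*1000).round(1))
cv2.imwrite('pics/w4c.png',cv2.resize(im[0:210,380:540,::-1],None,fx=2.8,fy=2.8,interpolation=cv2.INTER_CUBIC))
E
```

```text
yaw -6.918030629965302
dish in tool 69.26649518473951 1.9293399803956426 world ang -5.322533942935173
waist-dish ang -3.6508149188461507
NL [552.6 177.9  21. ]
NR [ 515.8 -170.2   21. ]
L top [736.5 156.6  21. ]
R top [ 694.7 -188.1   21. ]
recess R near right [ 577.9 -159.1   14. ]
recess R near l [ 583.8 -110.4   14. ]
recL nearleft [611.6 152.8  14. ]
```

View pics/w4c.png

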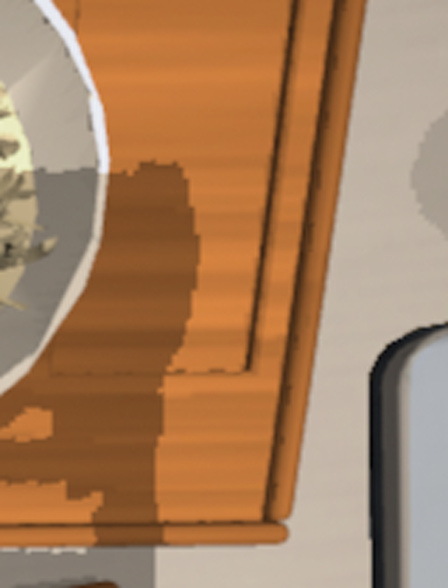

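play_rows:
  targets:
    - [0,20.7,-43.5,0,0]
    - [0,20.7,-43.5,0,0]
    - [0,20.7,-43.5,0,0]
    - [0,20.7,-43.5,0,0]
    - [0,0,0,-40,0]
    - [0,0,0,-50,0]
    - [0,0,0,-40,0]
    - [0,0,0,0,0]
    - [0,0,0,0,0]

```text
time: 7.88
tcp_pos: [0.6217, -0.1282, 0.0706]
tcp_rot: [0.998, -0.061, 0.001, 0.0]
ft_force: [0.4, -0.1, -1.1]
finger_gap: 0.0257
grip_force: 29.2
```

```bash
python3 - <<'E'
from h import *
d=get('wrist','w5.png')
for p in [(-51,-157),(95,-157),(95,-83),(-51,-83)]:
    a=np.radians(-6.24); print(p,proj(d,[.6455+(p[0]*np.cos(a)-p[1]*np.sin(a))/1000,-.0086+(p[0]*np.sin(a)+p[1]*np.cos(a))/1000,.014]).round())
E
```

```text
(-51, -157) [328. 282.]
(95, -157) [334.  64.]
(95, -83) [214.  66.]
(-51, -83) [226. 283.]
```

View pics/w5.png

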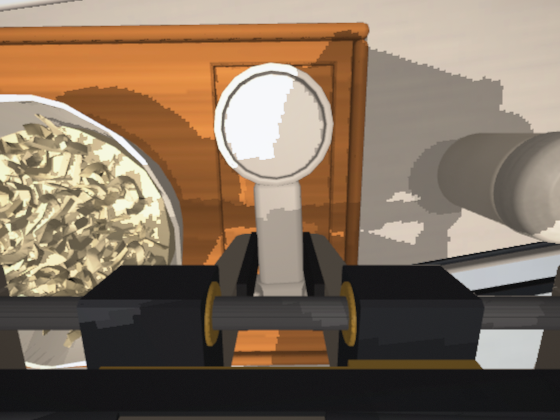

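The recess's far edge (212–335, row 64) is where predicted, with the dish centred over it at (274,124). Lowering.

play_rows:
  targets:
    - [0,-1,0.5,-16,0]
    - [0,0,0,-10,0]
    - [0,0,0,-5,0]
    - [0,0,0,-3,0]
    - [0,0,0,0,0]
    - [0,0,0,0,0]

```text
time: 8.68
tcp_pos: [0.6198, -0.1278, 0.038]
tcp_rot: [0.998, -0.061, -0.0, -0.0]
ft_force: [-9.8, 2.6, 20.5]
finger_gap: 0.0255
grip_force: 29.7
```

play_rows:
  targets:
    - [36,0,0,1,0]
    - [36,0,0,0,0]
    - [36,0,0,0,0]
    - [36,0,0,40,0]
    - [36,0,0,50,0]
    - [36,-15,0,40,0]
    - [36,0,0,0,0]
    - [36,0,0,0,0]

```text
time: 9.68
tcp_pos: [0.6038, -0.1277, 0.1643]
tcp_rot: [0.998, -0.061, -0.001, -0.0]
ft_force: [-0.2, -1.1, 0.4]
finger_gap: 0.0358
grip_force: 0.0
```

```bash
python3 - <<'E'
from h import *
d=get('wrist','w6.png')
cv2.imwrite('pics/w6c.png',cv2.resize(d['color'][60:270,130:410,::-1],None,fx=2.8,fy=2.8,interpolation=cv2.INTER_CUBIC))
E
```

```text
(no output)
```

View pics/w6c.png

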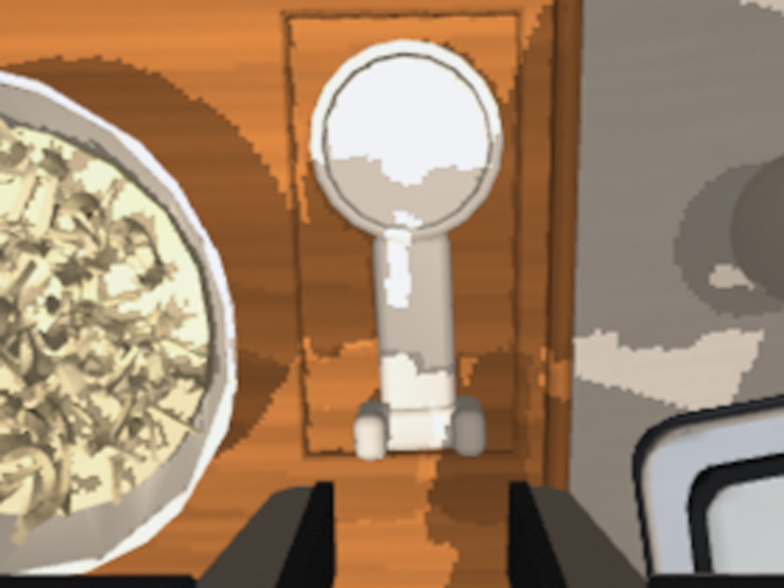

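The rest lies within the recess outline, though the saddle looks close to the near edge (saddle foot row ~455 in the crop). Checking with numbers.

```bash
cat >> h.py <<'E'
A=np.radians(-6.24)
def totray(p): 
    x,y=p[0]*1000-645.5,p[1]*1000+8.6
    return np.array([x*np.cos(A)+y*np.sin(A),-x*np.sin(A)+y*np.cos(A)])
E
python3 - <<'E'
from h import *
d=get('wrist');Q=lambda u,v,z:totray(onz(d,130+u/2.8-.4,60+v/2.8-.4,z)).round(1)
print('dish',Q(406,139,.024),'sizes',Q(311,139,.024),Q(502,139,.024),Q(406,38,.024),'exp 57.5,-120')
print('saddle horns mid',Q(421,425,.037),'exp -36.5,-120')
print('recess corners',Q(285,13,.014),Q(522,13,.014),Q(517,452,.014),Q(305,452,.014))
print('saddle near bottom',Q(370,458,.030),Q(470,453,.030))
s=get('side','s6.png');print(proj(s,(.64,-.129,.02)))
cv2.imwrite('pics/s6c.png',cv2.resize(cv2.imread('pics/s6.png')[110:230,230:370],None,fx=5,fy=5,interpolation=cv2.INTER_CUBIC))
E
```

```text
dish [  56. -120.] sizes [ 56.5 -89.9] [  55.6 -150.5] [  85.9 -120.5] exp 57.5,-120
saddle horns mid [ -34.4 -123.6] exp -36.5,-120
recess corners [ 95.5 -82.1] [  94.4 -157.4] [ -50.8 -157.7] [-49.8 -81.8]
saddle near bottom [ -47.5 -106.1] [ -46.2 -140. ]
[283.30426291 179.57787126]
```

View pics/s6c.png

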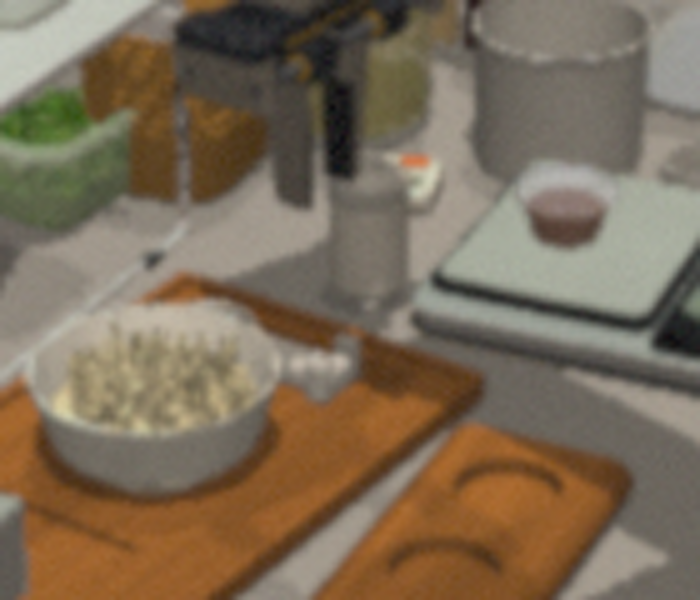

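The rest is seated at about tray (9.8,-122), z as expected. Going for the spoon.

play_rows:
  targets:
    - [40,-14.5,50,3,1.7]
    - [40,-14.5,50,3,1.7]
    - [40,-14.5,50,3,1.7]
    - [40,-14.5,50,3,1.7]
    - [40,-14.5,50,3,1.7]
    - [40,-14.5,50,3,1.7]
    - [40,-14.5,50,3,1.7]
    - [40,-14.5,50,3,1.7]
    - [40,-14.5,50,3,1.7]
    - [40,-14.5,50,3,1.7]
    - [40,-14.5,50,3,1.7]
    - [40,0,0,-55,0]
    - [40,0,0,-40,0]
    - [40,0,0,0,0]
    - [40,0,0,0,0]

```text
time: 11.7
tcp_pos: [0.4457, 0.4225, 0.1048]
tcp_rot: [0.995, 0.102, 0.001, -0.0]
ft_force: [0.5, 0.6, 0.1]
finger_gap: 0.0402
grip_force: 0.0
```

```bash
python3 - <<'E'
from h import *
d=get('wrist','w7.png');s=sensors.observe();print(s['tcp_pos'],s['tcp_rot'],proj(d,(.4437,.4226,.021)),proj(d,(.4437+.048*.979,.4226+.048*.204,.02)))
E
```

```text
[0.44626309 0.42282168 0.10572632] [ 9.94822819e-01  1.01609975e-01  1.54176885e-03 -7.70945951e-04] [278.28973724 220.8188282 ] [278.11965399 158.65995254]
```

View pics/w7.png

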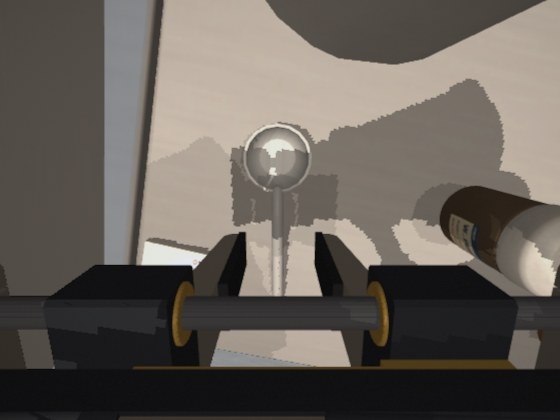

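The spoon bowl is at (277,158), within 1 px of prediction, and the handle is centred between the fingers. Descending.

play_rows:
  targets:
    - [40,-2,0,-40,0]
    - [40,0,0,-22,0]
    - [40,0,0,-8,0]
    - [40,0,0,0,0]
    - [40,0,0,0,0]

```text
time: 12.38
tcp_pos: [0.4441, 0.4229, 0.0355]
tcp_rot: [0.995, 0.102, 0.001, -0.001]
ft_force: [-0.1, 0.3, 0.2]
finger_gap: 0.0396
grip_force: 0.0
```

play_rows:
  targets:
    - [20,0,0,-2,0]
    - [0,0,0,0,0]
    - [0,0,0,0,0]
    - [0,0,0,0,0]
    - [0,0,0,0,0]
    - [0,0,0,0,0]

```text
time: 13.12
tcp_pos: [0.4429, 0.4222, 0.0317]
tcp_rot: [0.995, 0.102, 0.0, -0.0]
ft_force: [0.1, 0.3, 1.3]
finger_gap: 0.0079
grip_force: 30.0
```

play_rows:
  targets:
    - [0,0,0,15,0]
    - [0,0,0,40,0]
    - [0,0,0,55,0]
    - [0,0,0,50,0]
    - [0,0,-45,0,-1.4]
    - [0,5,-50,0,-1.4]
    - [0,15,-50,0,-1.4]
    - [0,20,-50,0,-1.4]
    - [0,22,-50,0,-1.4]
    - [0,22,-50,0,-1.4]
    - [0,22,-50,0,-1.4]
    - [0,22,-50,0,-1.4]
    - [0,22,-50,0,-1.4]
    - [0,22,-50,0,-1.4]
    - [0,22,-40,0,-1.4]
    - [0,4.5,-18,0,-0.9]
    - [0,0,0,0,0]
    - [0,0,0,0,0]

```text
time: 15.38
tcp_pos: [0.6409, -0.1293, 0.1917]
tcp_rot: [0.999, -0.04, -0.0, -0.0]
ft_force: [-0.2, -1.2, -1.2]
finger_gap: 0.0083
grip_force: 30.0
```

```bash
python3 - <<'E'
from h import *
d=get('wrist','w8.png');s=sensors.observe();p=s['tcp_pos'];q=s['tcp_rot'];print(p,np.degrees(2*np.arctan2(q[1],q[0])),s['ft_force'])
a=2*np.arctan2(q[1],q[0]);ux=np.array([np.cos(a),np.sin(a)])
for dz in (-.0117-.01,-.0117,-.0117+.01): print(proj(d,[*(p[:2]+.0485*ux),p[2]+dz]))
print('rest dish exp',proj(d,(.6895,-.1342,.024)))
E
```

```text
[ 0.6409462  -0.12919112  0.19176564] -4.519330344255532 [ 0.48695901  0.28130208 -1.1241972 ]
[277.9402995  164.05824802]
[277.80723417 166.023239  ]
[277.65688604 168.24344699]
rest dish exp [280.09715164 149.05165181]
```

View pics/w8.png

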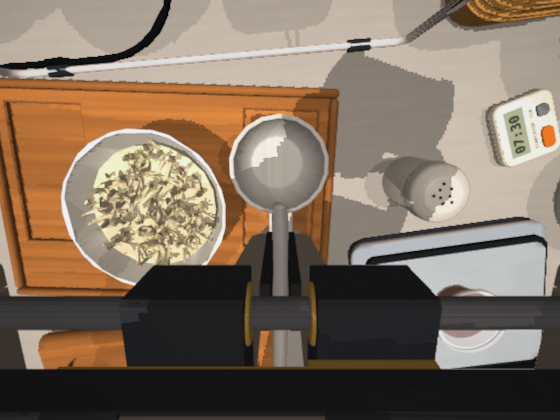

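The spoon hangs level (bowl 279,165 against 278,166 expected), above the rest. Lowering.

play_rows:
  targets:
    - [0,0.5,-1.2,-45,0]
    - [0,0,0,-50,0]
    - [0,0,0,-25,0]
    - [0,0,0,-10,0]
    - [0,0,0,0,0]
    - [0,0,0,0,0]

```text
time: 16.18
tcp_pos: [0.6431, -0.1322, 0.0636]
tcp_rot: [0.999, -0.04, 0.002, 0.001]
ft_force: [0.1, -0.0, -0.4]
finger_gap: 0.0082
grip_force: 30.0
```

```bash
python3 - <<'E'
from h import *
d=get('wrist','w9.png')
cv2.imwrite('pics/w9c.png',cv2.resize(d['color'][40:300,150:410,::-1],None,fx=2.3,fy=2.3,interpolation=cv2.INTER_CUBIC))
E
```

```text
(no output)
```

View pics/w9c.png

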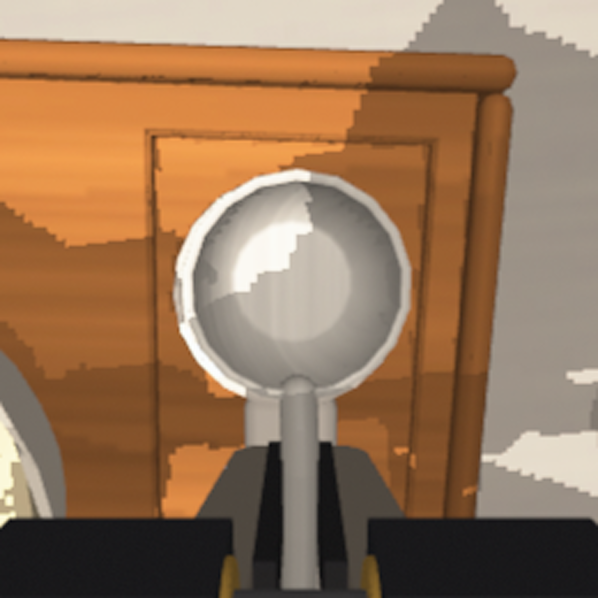

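The dish's left rim peeks out at (178,295), and the waist centre (291) is left of the handle (299). So shift about 2 mm left and go down.

play_rows:
  targets:
    - [0,-1,2,-7,0]
    - [0,0,0,-5,0]
    - [0,0,0,-2,0]
    - [0,0,0,0,0]
    - [0,0,0,0,0]

```text
time: 16.85
tcp_pos: [0.6409, -0.1298, 0.049]
tcp_rot: [0.999, -0.04, -0.0, -0.0]
ft_force: [-4.2, 1.9, 8.4]
finger_gap: 0.0083
grip_force: 30.0
```

play_rows:
  targets:
    - [26,0,0,0,0]
    - [26,0,0,0,0]
    - [26,0,0,0,0]
    - [26,0,0,40,0]
    - [26,0,0,50,0]
    - [26,-25,0,40,0]
    - [26,-25,0,20,0]
    - [26,0,0,0,0]
    - [26,0,0,0,0]

```text
time: 17.98
tcp_pos: [0.5909, -0.1299, 0.1964]
tcp_rot: [0.999, -0.04, -0.001, -0.0]
ft_force: [0.9, -0.8, -0.7]
finger_gap: 0.0259
grip_force: 0.0
```

```bash
python3 - <<'E'
from h import *
d=get('wrist','w10.png')
cv2.imwrite('pics/w10c.png',cv2.resize(d['color'][40:270,170:410,::-1],None,fx=2.5,fy=2.5,interpolation=cv2.INTER_CUBIC))
E
```

```text
(no output)
```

View pics/w10c.png

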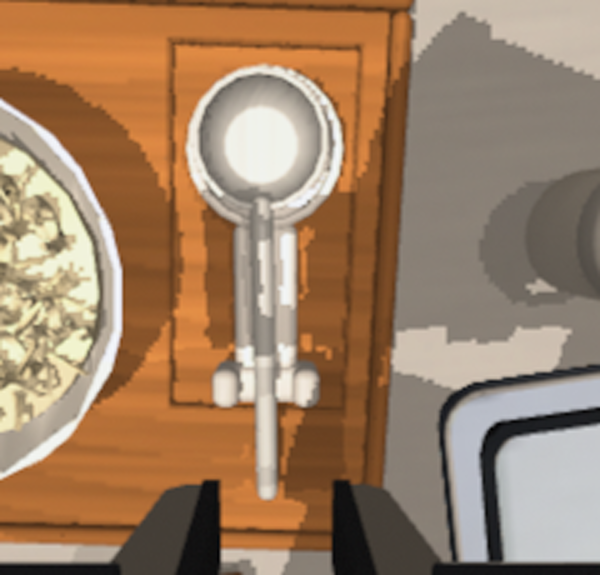

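The spoon lies in the rest, bowl in the dish, handle through the notch (264,385). Next the sauce cup.

play_rows:
  targets:
    - [91,-25.3,44.6,0,0.75]
    - [91,-25.3,44.6,0,0.75]
    - [91,-25.3,44.6,0,0.75]
    - [91,-25.3,44.6,0,0.75]
    - [91,-25.3,44.6,0,0.75]
    - [91,-25.3,44.6,0,0.75]
    - [91,-25.3,44.6,0,0.75]
    - [91,-25.3,44.6,0,0.75]
    - [91,-25.3,44.6,0,0.75]
    - [91,-30,0,-10,0]
    - [91,0,0,0,0]
    - [91,0,0,0,0]

```text
time: 19.52
tcp_pos: [0.334, 0.2713, 0.1875]
tcp_rot: [1.0, 0.018, 0.0, 0.0]
ft_force: [-0.3, 0.1, 0.1]
finger_gap: 0.0911
grip_force: 0.0
```

```bash
python3 - <<'E'
from h import *
d=get('wrist','w11.png');s=sensors.observe();print(s['tcp_pos'],proj(d,(.363,.271,.032)))
hsv=cv2.cvtColor(d['color'],cv2.COLOR_RGB2HSV)
m=cv2.inRange(hsv,(0,170,60),(8,255,255))|cv2.inRange(hsv,(174,170,60),(180,255,255));m[270:]=0
n,l,st,c=cv2.connectedComponentsWithStats(m);i=1+np.argmax(st[1:,4]);print(st[i],c[i],onz(d,*c[i],.026))
x,y,w,h=st[i][:4];print(onz(d,x+w/2-.5,y+h/2-.5,.026))
# pepper / wells hough
g=cv2.cvtColor(d['color'],cv2.COLOR_RGB2GRAY)
E
```

```text
[0.33432095 0.2711864  0.18773901] [280.338583   170.27655062]
[ 256  145   50   51 1962] [280.36238532 169.91437309] [0.36264312 0.27095323 0.026     ]
[0.36256257 0.27081232 0.026     ]
```

View pics/w11.png

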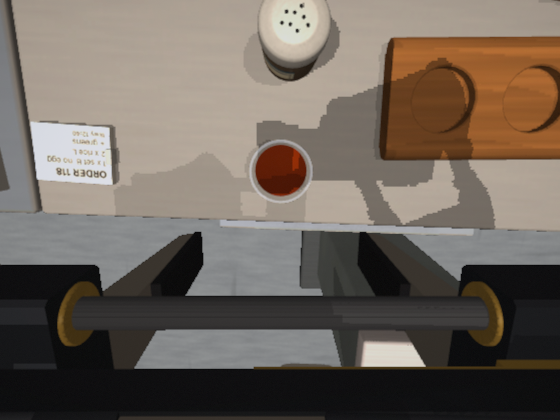

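The cup's sauce centre (280,170) gives (362.8,271). Pepper (295,25) lies beyond. Descending over the cup.

play_rows:
  targets:
    - [91,14.5,0,-40,0]
    - [91,14,0,-50,0]
    - [91,0,0,-40,0]
    - [91,0,0,-19,0]
    - [75,0,0,0,0]
    - [70,0,0,0,0]
    - [66,0,0,0,0]
    - [60,0,0,0,0]
    - [50,0,0,0,0]
    - [50,0,0,0,0]

```text
time: 20.82
tcp_pos: [0.3627, 0.2717, 0.0397]
tcp_rot: [1.0, 0.019, 0.001, -0.0]
ft_force: [-0.8, -0.4, 6.7]
finger_gap: 0.0603
grip_force: 30.0
```

play_rows:
  targets:
    - [50,0,0,10,0]
    - [50,0,0,25,0]
    - [50,0,0,40,0]
    - [50,0,0,40,0]
    - [50,0,0,20,0]
    - [50,0,-25,0,0]
    - [50,3,-40,0,0]
    - [50,3,-40,0,0]
    - [50,3,-40,0,0]
    - [50,3,-40,0,0]
    - [50,3,-30,0,0]
    - [50,3,-20,0,0]
    - [50,0,-7,0,0]
    - [50,0,0,0,0]
    - [50,0,0,0,0]
    - [50,0,0,0,0]

```text
time: 22.82
tcp_pos: [0.3796, 0.0299, 0.1736]
tcp_rot: [1.0, 0.019, -0.0, -0.0]
ft_force: [-0.8, -0.2, -0.3]
finger_gap: 0.06
grip_force: 30.0
```

```bash
python3 - <<'E'
from h import *
d=get('wrist','w12.png');s=sensors.observe();print(s['tcp_pos'],s['finger_gap'],s['ft_force'])
for y in (117.5,29.6,-58.3): print(proj(d,(.4415-(y-29.6)*.042e-3*1,y/1000,.024)).round(1))
E
```

```text
[0.3795849  0.02984381 0.17358343] 0.06053183533095724 [ 0.11813531 -0.02914971  0.07312649]
[188.1 136.2]
[281.9 135.9]
[375.6 135.6]
```

View pics/w12.png

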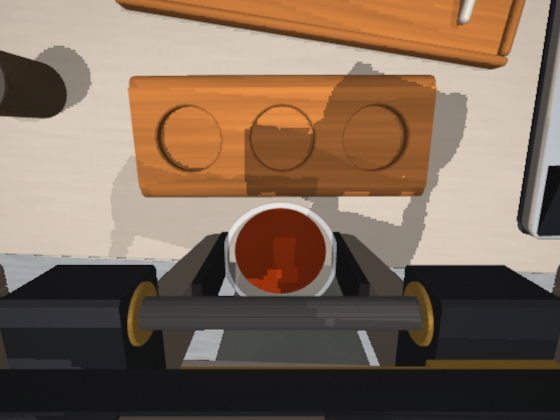

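The wells centre at (189.5,138), (282.5,137), (375.5,137), within 1.5 px of prediction. My picture count is already past the 14 allowed (17), so I view no more from here; checks will be numeric only. Placing the cup.

play_rows:
  targets:
    - [50,30,-0.6,0,0]
    - [50,31,0,0,0]
    - [50,0,0,-40,0]
    - [50,0,0,-40,0]
    - [50,0,0,-20,0]
    - [50,0,0,-12,0]
    - [50,0,0,-7,0]
    - [50,0,0,-2,0]
    - [50,0,0,0,0]
    - [50,0,0,0,0]

```text
time: 24.12
tcp_pos: [0.4412, 0.0286, 0.0532]
tcp_rot: [1.0, 0.019, 0.001, 0.0]
ft_force: [-0.4, 0.0, -0.7]
finger_gap: 0.0602
grip_force: 30.0
```

play_rows:
  targets:
    - [50,0,0,-1,0]
    - [50,0,0,-1,0]
    - [50,0,0,0,0]
    - [50,0,0,0,0]

```text
time: 24.62
tcp_pos: [0.441, 0.0286, 0.0516]
tcp_rot: [1.0, 0.019, 0.0, 0.0]
ft_force: [-3.7, -0.0, 9.4]
finger_gap: 0.0596
grip_force: 30.0
```

play_rows:
  targets:
    - [62,0,0,0,0]
    - [66,0,0,0,0]
    - [74,0,0,0,0]
    - [85,0,0,0,0]
    - [85,0,0,0,0]
    - [85,0,0,30,0]
    - [85,0,0,50,0]
    - [85,-20,0,50,0]
    - [85,-30,0,20,0]
    - [85,0,0,0,0]
    - [85,0,0,0,0]

```text
time: 26.0
tcp_pos: [0.3907, 0.0287, 0.1998]
tcp_rot: [1.0, 0.018, -0.0, -0.0]
ft_force: [0.5, -0.5, -0.3]
finger_gap: 0.085
grip_force: 0.0
```

```bash
python3 - <<'E'
from h import *
d=get('wrist','w13.png');s=sensors.observe();print(s['tcp_pos'])
hsv=cv2.cvtColor(d['color'],cv2.COLOR_RGB2HSV)
m=cv2.inRange(hsv,(0,185,50),(6,255,255))|cv2.inRange(hsv,(174,170,60),(180,255,255));m[270:]=0
m=cv2.morphologyEx(m,cv2.MORPH_OPEN,np.ones((3,3)))
n,l,st,c=cv2.connectedComponentsWithStats(m);i=1+np.argmax(st[1:,4]);x,y,w,h=st[i][:4];print(st[i],c[i],onz(d,x+w/2-.5,y+h/2-.5,.038)*1000)
sc=get('scene','sc13.png')
# salt by scene/side: project expected
S=get('side');print(proj(S,(.646,-.267,.043)),proj(sc,(.646,-.267,.043)))
g=cv2.cvtColor(S['color'],cv2.COLOR_RGB2HSV);u,v=proj(S,(.646,-.267,.043)).astype(int)
for vv in (v-15,v-8,v,v+8,v+14): print(vv,S['color'][vv,u-16:u+17:2].sum(1)//3)
E
```

```text
[0.39057881 0.0288     0.1994265 ]Traceback (most recent call last):
  File "<stdin>", line 6, in <module>
    return _wrapfunc(a, 'argmax', axis=axis, out=out, **kwds)
    return bound(*args, **kwds)
ValueError: attempt to get argmax of an empty sequence
```

```bash
cat >> h.py <<'E'
def circ(d,p,Rmm,tol=.12,win=1.5,k2=12):
    """Hough circle near world point p=(x,y,z) m; returns list of world mm"""
    u,v=proj(d,p);E=np.array(d['extrinsics']);dep=(E[:3,:3]@np.array(p)+E[:3,3])[2]
    R=np.array(d['intrinsics'])[0,0]*Rmm/1000/dep;W=int(R*win)+2
    x0,y0=max(0,int(u)-W),max(0,int(v)-W);g=cv2.cvtColor(d['color'],cv2.COLOR_RGB2GRAY)[y0:int(v)+W,x0:int(u)+W]
    b=cv2.resize(cv2.medianBlur(g,3),None,fx=3,fy=3,interpolation=cv2.INTER_CUBIC)
    k=cv2.HoughCircles(b,cv2.HOUGH_GRADIENT,1,6,param1=70,param2=k2,minRadius=int(3*R*(1-tol)),maxRadius=int(3*R*(1+tol)))
    print('expect px',u.round(1),v.round(1),'R',R.round(1))
    for a in ([] if k is None else k[0][:4]):
        print('  ',(a[:2]/3+[x0,y0]-.33).round(1),(a[2]/3).round(1),(onz(d,*(a[:2]/3+[x0,y0]-.33),p[2])*1000).round(1))
E
python3 - <<'E'
from h import *
d=get('wrist','w13.png')
circ(d,(.4407,.0293,.044),31.5)
u,v=proj(d,(.4407,.0293,.038)).astype(int);h=cv2.cvtColor(d['color'],cv2.COLOR_RGB2HSV)
print(h[v,u-40:u+41:5].tolist());print(h[v-40:v+41:5,u].tolist())
E
```

```text
expect px 280.5 148.1 R 32.6
   [282.5 148.5] 32.8 [440.4  27.3  44. ]
   [282.5 146.5] 31.4 [442.3  27.4  44. ]
   [279.8 148.2] 31.7 [440.6  29.9  44. ]
   [282.2 150.5] 31.3 [438.5  27.6  44. ]
[[13, 179, 174], [13, 180, 174], [11, 77, 149], [13, 114, 155], [8, 238, 103], [8, 231, 105], [8, 238, 104], [8, 240, 103], [8, 238, 105], [8, 240, 105], [8, 233, 105], [8, 238, 104], [8, 240, 103], [8, 235, 100], [14, 87, 132], [13, 120, 153], [13, 176, 132]]
[[13, 179, 206], [13, 180, 183], [10, 38, 163], [8, 191, 151], [7, 233, 106], [8, 234, 108], [8, 236, 107], [8, 238, 106], [8, 238, 105], [8, 235, 103], [7, 235, 102], [8, 237, 101], [8, 235, 101], [8, 234, 99], [13, 81, 113], [13, 174, 97], [13, 174, 94]]
```

The cup stands centred in the middle well. Next the salt.

play_rows:
  targets:
    - [91,31.4,-42.3,4,0]
    - [91,31.4,-42.3,4,0]
    - [91,31.4,-42.3,4,0]
    - [91,31.4,-42.3,4,0]
    - [91,31.4,-42.3,4,0]
    - [91,31.4,-42.3,0,0]
    - [91,31.4,-42.3,0,0]
    - [91,0,0,0,0]
    - [91,0,0,0,0]

```text
time: 27.22
tcp_pos: [0.6101, -0.2667, 0.2188]
tcp_rot: [1.0, 0.019, -0.001, -0.001]
ft_force: [0.1, -0.1, 0.2]
finger_gap: 0.0911
grip_force: 0.0
```

```bash
python3 - <<'E'
from h import *
d=get('wrist','w14.png');s=sensors.observe();print(s['tcp_pos'])
circ(d,(.646,-.267,.080),27,.15,1.7)
# perforation dots centroid: dark px within cap
u,v=proj(d,(.646,-.267,.086));R=40
g=cv2.cvtColor(d['color'],cv2.COLOR_RGB2GRAY);x0,y0=int(u)-R,int(v)-R
a=g[y0:y0+2*R,x0:x0+2*R];bh=cv2.morphologyEx(a,cv2.MORPH_BLACKHAT,np.ones((7,7)));m=(bh>45).astype(np.uint8)
n,l,st,c=cv2.connectedComponentsWithStats(m)
for i in range(1,n):
    if 2<=st[i,4]<30: print(st[i],c[i]+[x0,y0],(onz(d,*(c[i]+[x0,y0]),.086)*1000).round(0))
E
```

```text
[ 0.61008916 -0.26635633  0.21964387]
expect px 281.0 164.6 R 29.2
   [282.2 166.5] 28.0 [ 644.3 -268.1   80. ]
   [284.2 165.2] 30.2 [ 645.6 -269.9   80. ]
   [281.8 168.5] 29.8 [ 642.5 -267.9   80. ]
   [280.2 165.8] 26.6 [ 644.9 -266.3   80. ]
[40 31  3  2  6] [282.  156.5] [ 654. -268.   86.]
[37 36  2  3  5] [278.6 161.8] [ 649. -265.   86.]
[47 36  3  3  6] [288.83333333 162.16666667] [ 649. -274.   86.]
[31 41  2  2  4] [272.5 166.5] [ 645. -259.   86.]
[46 43  2  2  4] [287.5 168.5] [ 643. -273.   86.]
[37 44  3  2  6] [279.  169.5] [ 642. -265.   86.]
[39 49  3  3  6] [281.16666667 175.16666667] [ 637. -267.   86.]
[47 49  3  3  6] [289.16666667 174.83333333] [ 638. -275.   86.]
```

play_rows:
  targets:
    - [91,35,-1.5,0,0]
    - [91,0,0,-45,0]
    - [91,0,0,-50,0]
    - [91,0,0,-45,0]
    - [91,0,0,-19,0]
    - [91,0,0,0,0]
    - [60,0,0,0,0]
    - [58,0,0,0,0]
    - [40,0,0,0,0]
    - [40,0,0,0,0]
    - [40,0,0,0,0]
    - [40,0,0,0,0]

```text
time: 28.78
tcp_pos: [0.6457, -0.2688, 0.062]
tcp_rot: [1.0, 0.019, 0.0, -0.0]
ft_force: [0.1, 1.6, 3.1]
finger_gap: 0.0516
grip_force: 30.0
```

play_rows:
  targets:
    - [40,0,0,20,0]
    - [40,0,0,55,0]
    - [40,0,0,55,0]
    - [40,-15,26,0,0]
    - [40,-23.1,43,0,0]
    - [40,-23.1,43,0,0]
    - [40,-23.1,43,0,0]
    - [40,-23.1,43,0,0]
    - [40,-23.1,43,0,0]
    - [40,-23.1,43,0,0]
    - [40,-23.1,43,0,0]
    - [40,-23.1,43,0,0]
    - [40,-8,16,0,0]
    - [40,0,0,0,0]
    - [40,0,0,0,0]

```text
time: 30.65
tcp_pos: [0.4385, 0.1161, 0.192]
tcp_rot: [1.0, 0.018, 0.0, 0.0]
ft_force: [-0.1, -0.8, -1.8]
finger_gap: 0.0516
grip_force: 30.0
```

```bash
python3 - <<'E'
from h import *
d=get('wrist','w15.png');s=sensors.observe();p=s['tcp_pos'];print(p,s['finger_gap'],s['ft_force'])
z=p[2]-.062
circ(d,(p[0]-.0007,p[1],z+.08),27,.15,1.4)
E
```

```text
[0.43848019 0.11603434 0.19185413] 0.05144119987065929 [-0.06438918  0.70165214 -0.70193434]
expect px 278.1 280.0 R 58.7
   [268.8 275.8] 66.8 [439.7 120.4 209.9]
   [280.5 275.5] 55.5 [440.1 115.  209.9]
   [289.2 274.8] 64.5 [440.6 111.1 209.9]
   [273.8 275.5] 62.0 [440.  118.1 209.9]
```

play_rows:
  targets:
    - [40,-1,1,-40,0]
    - [40,0,0,-40,0]
    - [40,0,0,-16,0]
    - [40,0,0,0,0]
    - [40,0,0,-6,0]
    - [40,0,0,-6,0]
    - [40,0,0,-6,0]
    - [40,0,0,-2,0]
    - [40,0,0,0,0]

```text
time: 31.82
tcp_pos: [0.4366, 0.1181, 0.0755]
tcp_rot: [1.0, 0.019, -0.0, -0.0]
ft_force: [0.3, -0.5, -1.5]
finger_gap: 0.0517
grip_force: 30.0
```

play_rows:
  targets:
    - [40,0,0,-1,0]
    - [40,0,0,-1,0]
    - [40,0,0,0,0]
    - [40,0,0,0,0]

```text
time: 32.33
tcp_pos: [0.437, 0.1182, 0.074]
tcp_rot: [1.0, 0.019, 0.0, -0.0]
ft_force: [0.0, -0.1, 1.8]
finger_gap: 0.0517
grip_force: 30.0
```

Touching the floor at the expected height. Release and rise; next the pepper.

play_rows:
  targets:
    - [56,0,0,-0.5,0]
    - [60,0,0,0,0]
    - [75,0,0,0,0]
    - [80,0,0,0,0]
    - [80,0,0,30,0]
    - [80,0,0,50,0]
    - [80,0,0,50,0]
    - [91,0,50,20,0]
    - [91,0,50,0,0]
    - [91,0,50,0,0]
    - [91,0,0,0,0]
    - [91,0,0,0,0]

```text
time: 33.83
tcp_pos: [0.4365, 0.2678, 0.2228]
tcp_rot: [1.0, 0.019, -0.0, 0.0]
ft_force: [-0.1, -0.4, -1.8]
finger_gap: 0.091
grip_force: 0.0
```

```bash
python3 - <<'E'
from h import *
d=get('wrist','w16.png');s=sensors.observe();print(s['tcp_pos'])
def dots(p,R=45):
    u,v=proj(d,p);g=cv2.cvtColor(d['color'],cv2.COLOR_RGB2GRAY);x0,y0=int(u)-R,int(v)-R
    a=g[y0:y0+2*R,x0:x0+2*R];m=(cv2.morphologyEx(a,cv2.MORPH_BLACKHAT,np.ones((7,7)))>40).astype(np.uint8)
    n,l,st,c=cv2.connectedComponentsWithStats(m);k=[(onz(d,*(c[i]+[x0,y0]),p[2])*1000).round(0)[:2] for i in range(1,n) if 2<=st[i,4]<30]
    print(len(k),np.median(k,0) if k else '',[t.tolist() for t in k])
circ(d,(.474,.268,.095),27,.15,1.6);dots((.474,.268,.101))
circ(d,(.437,.117,.092),27,.15,1.6);dots((.437,.117,.098))
E
```

```text
[0.43665786 0.26734019 0.22289508]
expect px 280.1 164.4 R 30.4
   [282.8 162.2] 29.2 [476.  265.7  95. ]
   [281.5 160.5] 31.0 [477.5 266.9  95. ]
   [284.5 159.8] 31.9 [478.1 264.3  95. ]
   [282.8 164.8] 26.6 [473.7 265.6  95. ]
9 [476. 264.] [[512.0, 233.0], [483.0, 262.0], [479.0, 271.0], [479.0, 266.0], [476.0, 260.0], [472.0, 274.0], [471.0, 269.0], [471.0, 257.0], [468.0, 264.0]]
expect px 440.7 210.1 R 29.0
   [434.5 206.5] 30.7 [440.2 123.3  92. ]
   [440.2 208.5] 25.1 [438.5 117.7  92. ]
   [433.2 204.2] 33.1 [442.3 124.8  92. ]
   [437.2 207.8] 28.2 [439.  120.6  92. ]
10 [434.5 119. ] [[466.0, 84.0], [445.0, 119.0], [440.0, 122.0], [441.0, 113.0], [435.0, 127.0], [434.0, 122.0], [434.0, 114.0], [428.0, 119.0], [429.0, 112.0], [394.0, 146.0]]
```

play_rows:
  targets:
    - [91,39,-1.5,0,0]
    - [91,0,0,-45,0]
    - [91,0,0,-50,0]
    - [91,0,0,-40,0]
    - [91,0,0,-15,0]
    - [91,0,0,0,0]
    - [60,0,0,0,0]
    - [58,0,0,0,0]
    - [40,0,0,0,0]
    - [40,0,0,0,0]
    - [40,0,0,0,0]
    - [40,0,0,0,0]

```text
time: 35.38
tcp_pos: [0.4759, 0.2668, 0.0735]
tcp_rot: [1.0, 0.019, 0.0, -0.0]
ft_force: [-0.3, 0.1, 3.4]
finger_gap: 0.0514
grip_force: 30.0
```

play_rows:
  targets:
    - [40,0,0,20,0]
    - [40,0,0,55,0]
    - [40,0,0,55,0]
    - [40,0,-25,5,0]
    - [40,-5,-50,0,0]
    - [40,-5,-50,0,0]
    - [40,-5,-50,0,0]
    - [40,-5,-50,0,0]
    - [40,-5,-50,0,0]
    - [40,-4,-30,0,0]
    - [40,-2.5,-20,0,0]
    - [40,0,0,0,0]
    - [40,0,0,-30,0]
    - [40,0,0,-40,0]
    - [40,0,0,-25,0]
    - [40,0,0,0,0]
    - [40,0,0,0,0]

```text
time: 37.5
tcp_pos: [0.4449, -0.0581, 0.1141]
tcp_rot: [1.0, 0.019, 0.001, 0.0]
ft_force: [0.4, -0.3, -1.1]
finger_gap: 0.0515
grip_force: 30.0
```

play_rows:
  targets:
    - [40,0,0,-12,0]
    - [40,0,0,-8,0]
    - [40,0,0,-4,0]
    - [40,0,0,-3,0]
    - [40,0,0,-1.5,0]
    - [40,0,0,0,0]
    - [40,0,0,0,0]

```text
time: 38.38
tcp_pos: [0.4448, -0.0584, 0.0856]
tcp_rot: [1.0, 0.019, 0.001, 0.0]
ft_force: [-1.9, 2.5, 5.3]
finger_gap: 0.0517
grip_force: 30.0
```

On the well floor at the expected height. Release, retreat, then check numerically.

play_rows:
  targets:
    - [56,0,0,0,0]
    - [60,0,0,0,0]
    - [75,0,0,0,0]
    - [80,0,0,0,0]
    - [80,0,0,30,0]
    - [80,0,0,50,0]
    - [80,0,0,50,0]
    - [80,-20,30,30,0]
    - [80,-20,30,30,0]
    - [80,-20,30,20,0]
    - [80,0,0,0,0]
    - [80,0,0,0,0]

```text
time: 39.88
tcp_pos: [0.3842, 0.0313, 0.294]
tcp_rot: [1.0, 0.019, -0.0, 0.0]
ft_force: [-0.8, -0.3, -0.9]
finger_gap: 0.0799
grip_force: 0.0
```

```bash
python3 - <<'E'
from h import *
d=get('wrist','w17.png');s=sensors.observe();print(s['tcp_pos'],s['ft_force'])
def dots(p,R=35):
    u,v=proj(d,p);g=cv2.cvtColor(d['color'],cv2.COLOR_RGB2GRAY);x0,y0=int(u)-R,int(v)-R
    a=g[y0:y0+2*R,x0:x0+2*R];m=(cv2.morphologyEx(a,cv2.MORPH_BLACKHAT,np.ones((5,5)))>35).astype(np.uint8)
    n,l,st,c=cv2.connectedComponentsWithStats(m);k=np.array([(onz(d,*(c[i]+[x0,y0]),p[2])*1000)[:2] for i in range(1,n) if 2<=st[i,4]<30])
    k=k[np.linalg.norm(k-np.array(p[:2])*1000,axis=1)<14] if len(k) else k
    print('dots',len(k),np.mean(k,0) if len(k) else '')
print('salt');circ(d,(.437,.117,.092),27,.15);dots((.437,.117,.098))
print('pepper');circ(d,(.4444,-.0586,.107),27,.15);dots((.4444,-.0586,.113))
print('cup');circ(d,(.4407,.029,.044),31.5,.1)
print('dish');circ(d,(.6890,-.134,.024),31,.1)
print('bowl');circ(d,(.6455,-.0086,.083),73,.06,1.15)
E
```

```text
[0.38414885 0.03111468 0.2936372 ] [-0.40713766 -0.12733271 -0.52844091]
salt
expect px 203.5 140.7 R 24.4
   [201.8 140.8] 22.2 [436.8 118.8  92. ]
   [203.5 142.8] 22.6 [434.7 117.   92. ]
   [204.8 140.2] 25.1 [437.7 115.5  92. ]
   [200.8 143.8] 25.2 [433.5 120.   92. ]
dots 8 [435.79004289 118.29024934]
pepper
expect px 365.9 140.4 R 25.5
   [362.8 141.2] 24.8 [443.4 -55.5 107. ]
   [367.2 139.5] 23.6 [445.3 -59.9 107. ]
   [364.8 141.5] 26.5 [443.2 -57.6 107. ]
   [360.8 138.5] 28.4 [446.1 -53.1 107. ]
dots 8 [443.27656221 -59.87024814]
cup
expect px 282.6 139.3 R 25.0
   [283.5 139.5] 25.5 [440.6  27.9  44. ]
   [285.8 140.2] 24.1 [439.8  24.9  44. ]
   [285.2 137.2] 22.7 [443.5  25.9  44. ]
   [284.5 142.5] 22.7 [436.9  26.5  44. ]
dish
expect px 434.5 -79.1 R 27.3
   [447.5 304.2] 25.5 [ 207.  -229.2   24. ]
   [431.2 179.2] 25.4 [ 394.9 -175.5   24. ]
bowl
expect px 329.6 -72.0 R 74.5
```

```bash
python3 -c "
from h import *
print(r.close_job())"
```

```text
the job is handed in; nothing more can be done
None
```

The job is handed in at about 40 s, all parts placed as asked in the order asked; the spoon and rest were last seen at 18 s, the cup and shakers confirmed only numerically, and I viewed 17 pictures, over the limit of 14.

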